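# Hold a street light's gear cover open for wiring

### The job

Open the street light that has its gear cover on, so that a colleague can reach its terminal block: slide the latch away from the cover until you feel it come up against its stop, then lift the cover by its grip rib and hold it open at 60 degrees. The cover falls shut on its own, so finish while still holding it there: never let it drop, do not swing it past 75 degrees (its hinge unhooks), and leave the loose things on the bench where they are.

Things in the scene. Friction and masses are not known exactly. Their poses are not given: they have to be found in the camera images.
- cover_hinge (a point): Middle of the gear cover's hinge line on the street light of the task, 84 mm above the bench. The light (grey, 650 x 240 mm) lies fixed, lens side up. Axes: x level along the light from its pole spigot (on the robot's side) to its LED head, y along the hinge line, z up.
- cover (a joint): Opening angle of the gear cover, rad: 0 shut and level, 1.047 is 60 degrees. Grey shell 186 x 216 x 22 mm, hinged along y through cover_hinge; shut, its top is level with that point and its free edge is 194 mm along x. 0.3 to 0.65 kg, centre of mass 105 mm from the hinge. The hinge is free: let go, the cover falls shut. Until the latch is back it cannot rise.
- cover_grip (a point): Centre (half-way up) of the grip rib on the cover: 44 mm long from hinge towards free edge, 14 mm thick across, standing 30 mm up from the cover's top. Shut, it is 145 mm along x from cover_hinge and 15 mm above it; it swings with the cover, z square to the cover's top. Gripped across the 14 mm (closing along the hinge line), the rib can pivot between the pads.
- latch_tab (a point): Centre (half-way up) of the slide latch's black thumb-piece, 14 mm along the light's x, 30 mm along y, top 25 mm above the crossbar. It is on the centre line, on the crossbar between cover and LED head (level with the cover's top, 84 mm above the bench), 220 to 223 mm along x from cover_hinge at the start.
- latch (a joint): How far the latch is slid away from the cover (along the light's +x), m: 0 to 0.003 at the start, its steel tongue over the cover's free edge; clear of the cover from about 0.009; a solid stop at 0.014. Sliding takes about 4 N and it stays where it is left.
- neighbour: The next light of the row, fixed, 0.27 to 0.30 m to the -y side of the task's light: alike, but with no cover or latch, its gear bay open. Origin on the bench under the middle of its hinge line, axes as cover_hinge.
- driver: Bystander, loose: an LED driver in an aluminium case, 150 x 56 x 36 mm, 0.5 kg, lying on the bench beside the light on its +y side. Origin at the centre of its underside.
- screwdriver: Bystander, loose: a screwdriver 200 mm long, lying on the bench beside the light on its +y side. Origin under its middle.
- tub: Bystander, loose: a white plastic tub, 72 mm across and 55 mm high, standing on the bench beside the light on its +y side. Origin at the centre of its underside.

How it is judged:
By the outcome, as a careful person would: the job done as asked, in the order asked, and still so for the second after the job is handed in, while the arm keeps its last pose, push and grip.
It also fails if it takes over 48 s, if anything falls off the work surface, if the arm or the gripper's body presses on something with over 40 N, if the wrist force passes 120 N, or if a joint passes its speed limit or range.

### The arm

A 6-joint arm with a two-finger parallel gripper is mounted at the origin on the work surface. World frame = base frame: x ahead of the robot, y to its left, z up, the work surface at z = 0. Lengths are in m, angles in rad, forces in N, time in s.
With the tool pointing down it reaches from about 0.35 to 0.975 m from the base axis. Payload 4.9 kg.
Tool frame: the origin (TCP) lies midway between the tips of the shut fingers; the grasp point (between the pads) lies ctrl.grip_depth behind it (ctrl.grip_depth is the distance from the TCP to the grasp point, in m); z points along the fingers, y is the line along which they close (so a half turn about z gives the same grasp; the last joint's range is limited). The gripper opens to 85 mm and grips with 20 to 120 N. Pads are 22 mm wide; open, the fingers measure 114 mm over their backs; the gripper's body (76 mm by 85 mm) begins 54 mm behind the grasp point. The pads swing forward as they close: fully open they stand 13 mm farther back than shut.
Start: joints at [-1.224, 0.053, 1.613, -0, 1.476, -0.119], TCP at [0.281, -0.558, 0.231] pointing down, gripper open.
Joint ranges: [-3.01, 3.01], [-1.01, 2.22], [0.06, 2.58], [-1.02, 4.17], [0.09, 2.62], [-3.14, 3.14]. Speed limits (rad/s): [2.57, 2.57, 3.14, 3.14, 3.14, 3.14].

### API

Orientations are given as a rotation vector (axis times angle).
In Python, from station import ctrl, get_image, camera_model gives the robot as it stands. The module is installed in compiled form; this text tells all that it offers.
- The arm moves only by the shell command python3 -m crank 'ROWS' [FORCE]. ROWS is JSON, a list of rows, each a list of 7 numbers: the shift along the tool's x, y, z in mm, then the turn, a rotation vector about the tool's x, y, z in rad, then the opening, from -1 (shut) to 1 (fully open). A call has exactly 10 rows; each row shifts and turns the commanded pose from where the row before left it, along the tool's axes as they then stand; what a row does not reach is not made up. A row lasts 1/12 s, in which the tool goes at most 41.7 mm and 7.16 degrees, less where a joint would pass 70% of its speed; a pose out of reach is approached as far as the arm can. A call with a gripper value outside its range is refused whole. The fingers move at their own pace and stop on an object; FORCE is the grip in N (left out, the last holds). Time passes only in rows, so rows that do not move let the fingers close, or fill a call up. It gives the time, the measured TCP pose, the force, the opening and the grip force at its end, in the units of the state.
- ctrl.get_obs(): the state, without advancing time (a new reading comes with each control period).
- get_image(name): name is "scene" or "top" or "wrist"; returns the picture (400x640x3 uint8, red, green, blue); there is no depth.
- camera_model(name): a dict with "vertical_fov" (degrees; the focal length in pixels is half the picture's height over the tangent of half this angle, whatever the lens; pixels are square), "cx", "cy" (the principal point, pixels), "R" (3x3) and "t" (3): a world point X has camera coordinates R X + t; the wrist camera has in their place "hand_eye" (4x4, takes a point from camera to tool coordinates, whose origin is the TCP and whose axes are the flange's). Camera axes: x right, y down, z forward; pixel columns grow to the right and rows downward; lengths in m; the calibration is good to about 2 mm. The wrist camera is an equidistant fisheye: a pixel r from the principal point sees the ray r / f radians off the axis. A picture is of the moment at which its call begins: read the wrist's pose just before it. camera_model takes no time and is no camera call.
- ctrl.finish_job(): hands the job in; it is judged then, once.
The state is a dict: "t": time; "q": joint angles; "dq": joint speeds; "effort": joint torques, N m; "tool_pos": TCP position; "tool_rot": TCP orientation; "contact_force": force on the tool from outside, world axes, zero at the start; "wrist_torque": the same for the moment, N m; "opening": finger opening in m; "grip_force": force on a finger pad.
Only numpy, scipy, OpenCV 4.12 (cv2) and the standard library are available. Lean on these libraries where they do the work, as an engineer would, in place of code of your own. Each camera call takes 0.05 s, during which the arm holds its last target. There are 200 camera calls.

## Working session

There is one attempt and no reset: what is moved stays moved. The work goes in short steps, Python scripts to look and compute and a shell command to move; the robot and the scene stay as the last step left them, time stands still between calls to the robot, and variables do not carry over. Pictures are saved under pics/ and viewed, at most 10 in all, crops included, and the job is handed in when it is done.

```bash
mkdir -p pics
python3 - <<'E'
from station import ctrl,get_image,camera_model
import cv2,numpy as np
o=ctrl.get_obs();print(o,ctrl.grip_depth)
for n in("scene","top"):
    im=get_image(n);cv2.imwrite(f"pics/{n}0.png",im[:,:,::-1]);m=camera_model(n);print(n,m)
print(camera_model("wrist"))
E
```

```text
{'t': 0.0, 'q': array([-1.22400015e+00,  5.33795216e-02,  1.61433330e+00,  3.96471807e-06,
        1.47603594e+00, -1.19007874e-01]), 'dq': array([-0.00205645,  0.00061909,  0.00020858, -0.00130633, -0.00038668,
        0.00093521]), 'effort': array([-5.27705797e-04, -3.93674254e+01, -3.70181537e+01, -3.05420508e-04,
        7.05950733e-03,  1.70407048e-07]), 'tool_pos': array([ 0.2804878 , -0.55779882,  0.23002552]), 'tool_rot': array([-3.05468723e+00, -7.24591290e-01,  3.78486345e-04]), 'contact_force': array([ 0.02411048, -0.73620816, -0.04861147]), 'wrist_torque': array([-0.00719764, -0.03022563, -0.04356023]), 'grip_force': 0.0, 'opening': 0.08512065164342512} 0.0187
scene {'vertical_fov': 57.098369806295494, 'cx': 321.2063342800953, 'cy': 199.24843721544795, 'R': array([[ 0.75648611,  0.65373928, -0.01880749],
       [ 0.4086231 , -0.49490777, -0.76687252],
       [-0.51064266,  0.57244324, -0.64152382]]), 't': array([-0.46861675, -0.11654894,  1.36164391])}
top {'vertical_fov': 56.010378908590845, 'cx': 325.85298359856864, 'cy': 202.26013350177158, 'R': array([[ 9.79365950e-04, -9.99902936e-01, -1.38981676e-02],
       [-9.87734107e-01,  1.20283180e-03, -1.56140598e-01],
       [ 1.56142160e-01,  1.38806129e-02, -9.87637056e-01]]), 't': array([0.07133622, 0.55982278, 1.13948876])}
{'vertical_fov': 65.70646984690485, 'cx': 317.4799625800812, 'cy': 201.6773437130225, 'hand_eye': array([[-2.55764031e-04, -9.48942461e-01, -3.15449108e-01,
         8.13632681e-02],
       [ 9.99999877e-01, -1.08713866e-04, -4.83757257e-04,
         5.93694957e-04],
       [ 4.24764110e-04, -3.15449193e-01,  9.48942372e-01,
        -1.43516614e-01],
       [ 0.00000000e+00,  0.00000000e+00,  0.00000000e+00,
         1.00000000e+00]])}
```

View pics/top0.png

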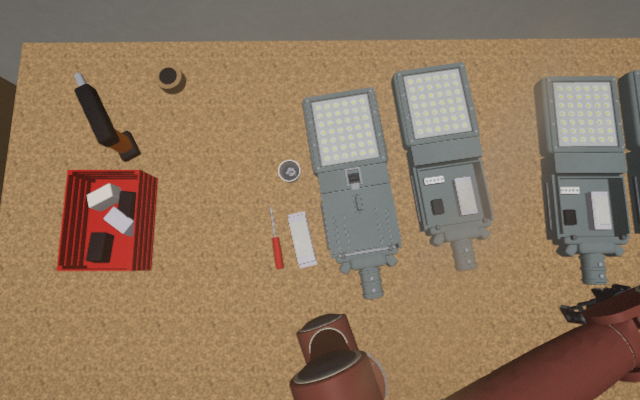

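View pics/scene0.png

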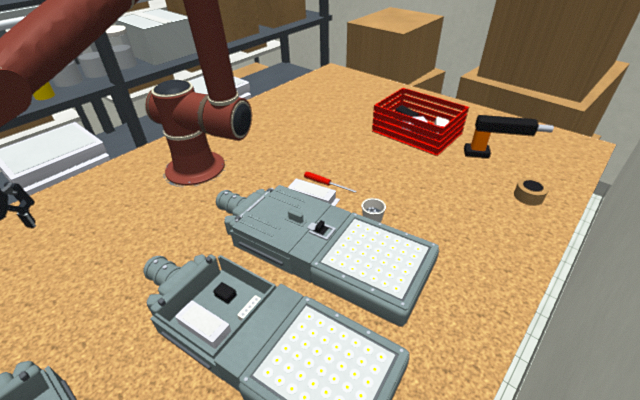

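Top view: the task's light has its latch at (353,178), the rib at (360,202) and the spigot at (372,290). In the scene view the latch is at (320,228) and the rib at (295,216). The driver, screwdriver and tub lie to its left in the top view (+y).

```bash
cat > h.py <<'E'
import numpy as np,cv2
from scipy.spatial.transform import Rotation as Ro
from station import ctrl,get_image,camera_model
def ray(n,p,o=None):
    m=camera_model(n);f=200/np.tan(np.radians(m["vertical_fov"]/2))
    d=np.array([(p[0]-m["cx"])/f,(p[1]-m["cy"])/f])
    if n!="wrist":
        v=np.array([*d,1.]);return -m["R"].T@m["t"],m["R"].T@v/np.linalg.norm(v)
    th=np.linalg.norm(d);v=np.array([*(d/max(th,1e-9)*np.sin(th)),np.cos(th)])
    R=Ro.from_rotvec(o["tool_rot"]).as_matrix();H=m["hand_eye"]
    return R@H[:3,3]+o["tool_pos"],R@(H[:3,:3]@v)
def onz(n,p,z,o=None):
    c,d=ray(n,p,o);return c+d*(z-c[2])/d[2]
def tri(rs):
    A=0;b=0
    for c,d in rs:
        P=np.eye(3)-np.outer(d,d);A=A+P;b=b+P@c
    return np.linalg.solve(A,b)
E
python3 - <<'E'
from h import *
for nm,z,p in [("latchtop",.109,(353,176)),("rib",.114,(360,202)),("headTL",.1,(305,101)),("headTR",.1,(374,90)),("spig",.05,(372,290))]: print(nm,onz("top",p,z))
print("latch",tri([ray("top",(353,178)),ray("scene",(320,228))]),"rib",tri([ray("top",(360,202)),ray("scene",(295,216))]))
t=cv2.imread("pics/top0.png")[140:280,290:430];s=cv2.imread("pics/scene0.png")[180:260,215:355]
t=cv2.resize(t,None,fx=4,fy=4,interpolation=2)[:560];s=cv2.resize(s,(240,137),interpolation=2)
cv2.imwrite("pics/c1.png",t)
E
```

```text
latchtop [ 0.62941444 -0.0111322   0.109     ]
rib [ 0.54949526 -0.03070866  0.114     ]
headTL [0.87249558 0.13618216 0.1       ]
headTR [ 0.90790407 -0.08042206  0.1       ]
spig [ 0.29079357 -0.06830381  0.05      ]
latch [ 0.62756792 -0.01200661  0.09054787] rib [ 0.55235016 -0.03042287  0.10245494]
```

View pics/c1.png

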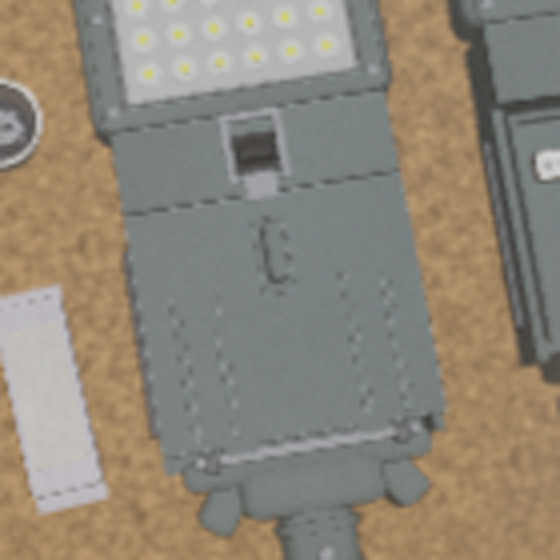

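In the crop the latch tab's centre is at (257,148), the rib's at (272,252). The free edge runs from (122,213) to (400,172), so the light is yawed by about 9.3°.

```bash
python3 -m crank '[[32,-22,0,0,0,0,-1],[32,-22,0,0,0,0,-1],[32,-22,0,0,0,0,-1],[32,-22,0,0,0,0,-1],[32,-22,0,0,0,0,-1],[32,-22,0,0,0,0,-1],[32,-22,0,0,0,0,-1],[32,-22,0,0,0,0,-1],[32,-22,0,0,0,0,-1],[32,-22,0,0,0,0,-1]]' 40
python3 -m crank '[[32,-22,0,0,0,0,-1],[32,-22,0,0,0,0,-1],[32,-22,0,0,0,0,-1],[32,-22,0,0,0,0,-1],[32,-22,0,0,0,0,-1],[0,0,0,0,0,0.1,-1],[0,0,0,0,0,0.1,-1],[0,0,0,0,0,0.1,-1],[0,0,0,0,0,0,-1],[0,0,0,0,0,0,-1]]'
python3 - <<'E'
from h import *
o=ctrl.get_obs();im=get_image("wrist");cv2.imwrite("pics/w1.png",im[:,:,::-1]);print(o)
E
```

```text
t: 0.93
tool_pos: [0.4681, -0.2162, 0.2309]
tool_rot: [-3.057, -0.725, 0.0]
contact_force: [-0.0, -0.2, 0.7]
opening: -0.0002
grip_force: 0.0
t: 1.77
tool_pos: [0.5611, -0.0478, 0.2308]
tool_rot: [-3.13, -0.264, 0.001]
contact_force: [0.8, -0.9, -0.5]
opening: 0.0001
grip_force: 0.0
{'t': 1.7667, 'q': array([-2.17186252e-01, -9.35348393e-02,  1.75787061e+00, -7.02863325e-06,
        1.47815815e+00,  1.18513475e+00]), 'dq': array([-0.00686671, -0.00308832, -0.00097816,  0.0016178 ,  0.00113457,
       -0.00559977]), 'effort': array([ 2.15140111e-01, -3.29046321e+01, -3.70782602e+01,  8.65363661e-03,
        2.14764026e-03,  9.39931883e-02]), 'tool_pos': array([ 0.56109258, -0.04783145,  0.23078805]), 'tool_rot': array([-3.13019256e+00, -2.64306596e-01,  1.35502328e-03]), 'contact_force': array([ 0.79857005, -0.90058522, -0.49700251]), 'wrist_torque': array([ 0.0100262 , -0.04838518, -0.01809881]), 'grip_force': 0.0, 'opening': 5.922419893207812e-05}
```

View pics/w1.png

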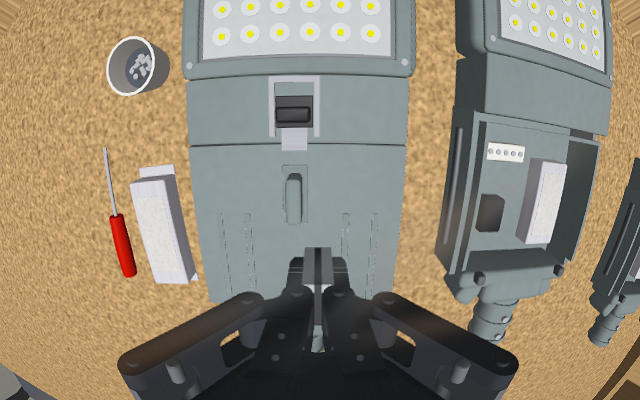

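Wrist view: the tab's top is at about (294,115), the rib's top spans about (293,173) to (293,200), and the cover's free edge is the line from (190,145) to (405,146). I'll zoom on the tab and rib.

Run:
```python
import cv2
i=cv2.imread("pics/w1.png")[65:235,235:355];cv2.imwrite("pics/c2.png",cv2.resize(i,None,fx=3.5,fy=3.5,interpolation=2))
from h import *
o=ctrl.get_obs()
for z,p in [(.109,(294,115)),(.114,(293.5,175)),(.114,(293.5,200)),(.084,(190,145)),(.084,(405,146)),(.084,(293,146))]: print(p,onz("wrist",p,z,o).round(4))
```

```text
(294, 115) [ 0.6275 -0.0169  0.109 ]
(293.5, 175) [ 0.5766 -0.0247  0.114 ]
(293.5, 200) [ 0.5541 -0.028   0.114 ]
(190, 145) [0.5837 0.0843 0.084 ]
(405, 146) [ 0.6163 -0.1248  0.084 ]
(293, 146) [ 0.597  -0.0188  0.084 ]
```

View pics/c2.png

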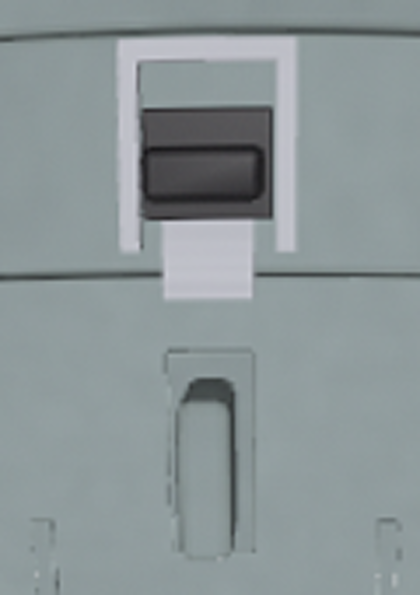

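Zoomed: the tab's top centre is at full-image (293.3,114.7) and the rib's top centre at (294.1,201.9). Their spacing gives 221 mm for the tab, which fits. The hinge is at about (0.409,-0.0505) and the yaw is 8.8°. Next, the closed fingers go down between rib and tab.

```bash
python3 -m crank '[[20,-10,0,0,0,0.014,-1],[20,-10,0,0,0,0,-1],[0,0,20,0,0,0,-1],[0,0,20,0,0,0,-1],[0,0,20,0,0,0,-1],[0,0,20,0,0,0,-1],[0,0,20,0,0,0,-1],[0,0,10,0,0,0,-1],[0,0,0,0,0,0,-1],[0,0,0,0,0,0,-1]]'
python3 - <<'E'
from h import *
o=ctrl.get_obs();im=get_image("wrist");cv2.imwrite("pics/w2.png",cv2.resize(im[60:340,200:480,::-1],None,fx=2,fy=2));print(o['tool_pos'],o['contact_force'])
E
```

```text
t: 2.65
tool_pos: [0.5975, -0.0221, 0.1212]
tool_rot: [-3.132, -0.239, 0.001]
contact_force: [1.1, 0.1, 0.3]
opening: -0.0001
grip_force: 0.0
[ 0.59748307 -0.02208138  0.1211665 ] [1.09550843 0.06306517 0.3285057 ]
```

View pics/w2.png

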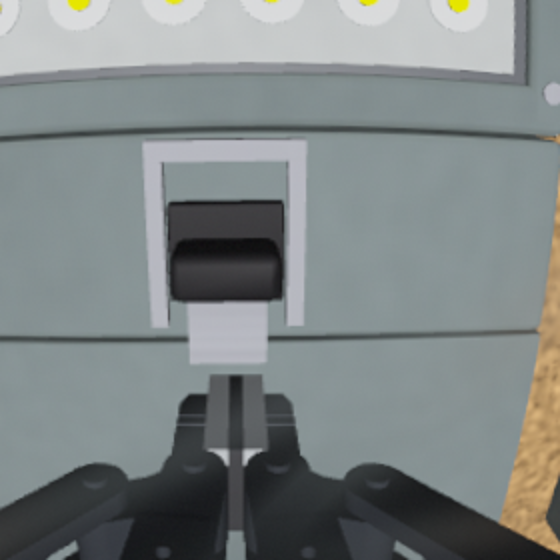

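The closed tips, at (236,376), sit just robot-side of the tab, whose front is at (227,300), about 3 mm off centre. I'll descend and approach.

```bash
python3 -m crank '[[0,-3,0,0,0,0,-1],[0,0,10,0,0,0,-1],[0,0,10,0,0,0,-1],[0,0,9,0,0,0,-1],[0,0,0,0,0,0,-1],[4,0,0,0,0,0,-1],[2,0,0,0,0,0,-1],[2,0,0,0,0,0,-1],[0,0,0,0,0,0,-1],[0,0,0,0,0,0,-1]]'
```

```text
t: 3.53
tool_pos: [0.6056, -0.0178, 0.0928]
tool_rot: [3.132, 0.238, 0.001]
contact_force: [0.5, -0.7, 0.1]
opening: 0.0002
grip_force: 0.0
```

```bash
python3 -m crank '[[2,0,0,0,0,0,-1],[2,0,0,0,0,0,-1],[2,0,0,0,0,0,-1],[2,0,0,0,0,0,-1],[2,0,0,0,0,0,-1],[0,0,0,0,0,0,-1],[0,0,0,0,0,0,-1],[0,0,0,0,0,0,-1],[0,0,0,0,0,0,-1],[0,0,0,0,0,0,-1]]'
```

```text
t: 4.37
tool_pos: [0.6151, -0.0162, 0.0923]
tool_rot: [-3.133, -0.238, -0.001]
contact_force: [-0.8, -0.1, 1.6]
opening: 0.0002
grip_force: 0.7
```

```bash
python3 -m crank '[[1,0,0,0,0,0,-1],[1,0,0,0,0,0,-1],[1,0,0,0,0,0,-1],[1,0,0,0,0,0,-1],[1,0,0,0,0,0,-1],[1,0,0,0,0,0,-1],[0,0,0,0,0,0,-1],[0,0,0,0,0,0,-1],[0,0,0,0,0,0,-1],[0,0,0,0,0,0,-1]]'
```

```text
t: 5.2
tool_pos: [0.6205, -0.0153, 0.0923]
tool_rot: [-3.132, -0.238, 0.002]
contact_force: [-5.3, -0.1, 3.3]
opening: -0.0001
grip_force: 2.7
```

```bash
python3 -m crank '[[1,0,0,0,0,0,-1],[1,0,0,0,0,0,-1],[1,0,0,0,0,0,-1],[1,0,0,0,0,0,-1],[1,0,0,0,0,0,-1],[1,0,0,0,0,0,-1],[0,0,0,0,0,0,-1],[0,0,0,0,0,0,-1],[0,0,0,0,0,0,-1],[0,0,0,0,0,0,-1]]'
python3 -m crank '[[1,0,0,0,0,0,-1],[1,0,0,0,0,0,-1],[1,0,0,0,0,0,-1],[0,0,0,0,0,0,-1],[0,0,0,0,0,0,-1],[0,0,0,0,0,0,-1],[0,0,0,0,0,0,-1],[0,0,0,0,0,0,-1],[0,0,0,0,0,0,-1],[0,0,0,0,0,0,-1]]'
```

```text
t: 6.03
tool_pos: [0.6207, -0.0152, 0.0923]
tool_rot: [3.132, 0.239, -0.028]
contact_force: [-28.2, -2.7, 18.5]
opening: 0.0004
grip_force: 14.2
t: 6.87
tool_pos: [0.6208, -0.0152, 0.0923]
tool_rot: [3.132, 0.239, -0.04]
contact_force: [-39.4, -5.4, 26.7]
opening: 0.0002
grip_force: 19.9
```

Run:
```python
from h import *
o=ctrl.get_obs();im=get_image("wrist");cv2.imwrite("pics/w3.png",cv2.resize(im[60:340,200:480,::-1],None,fx=2,fy=2));print(o['tool_pos'],o['contact_force'])
```

```text
[ 0.62081745 -0.01520662  0.09232322] [-39.35925368  -5.35112988  26.66193392]
```

View pics/w3.png

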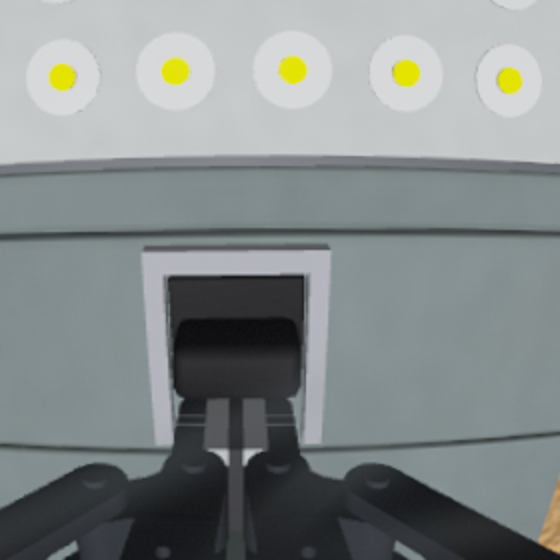

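The force rose from 5 to 39 N with no motion, and the latch plate (top edge at y≈277) now meets the frame's inner edge (y≈275). The latch is at its stop, so I back off, rise, open and go over the rib.

```bash
python3 -m crank '[[-6,0,0,0,0,0,-1],[-6,0,0,0,0,0,-1],[-6,0,0,0,0,0,-1],[0,0,-20,0,0,0,-1],[0,0,-20,0,0,0,-1],[0,0,-20,0,0,0,0],[0,0,-20,0,0,0,0],[-20,0,0,0,0,0,0],[-20,0,0,0,0,0,0],[0,0,0,0,0,0,0]]'
python3 - <<'E'
from h import *
o=ctrl.get_obs();im=get_image("wrist");cv2.imwrite("pics/w4.png",cv2.resize(im[40:340,200:480,::-1],None,fx=2,fy=2))
R=Ro.from_rotvec(o["tool_rot"]).as_matrix();print(o['tool_pos'],o['contact_force'],o['opening'])
t=np.array([.5524,-.0283,.099]);print("grasp delta tool mm",1e3*(R.T@(t-o['tool_pos'])),R.round(3))
E
```

```text
t: 7.75
tool_pos: [0.5711, -0.0229, 0.1724]
tool_rot: [3.132, 0.238, 0.001]
contact_force: [-0.4, 0.4, -0.5]
opening: 0.0426
grip_force: 0.0
[ 0.57109393 -0.02285501  0.17242489] [-0.38700101  0.35647285 -0.53229834] 0.042629727596346145
grasp delta tool mm [-19.34466961   2.53339508  73.41451585] [[ 0.989  0.151  0.001]
 [ 0.151 -0.989 -0.   ]
 [ 0.001  0.    -1.   ]]
```

View pics/w4.png

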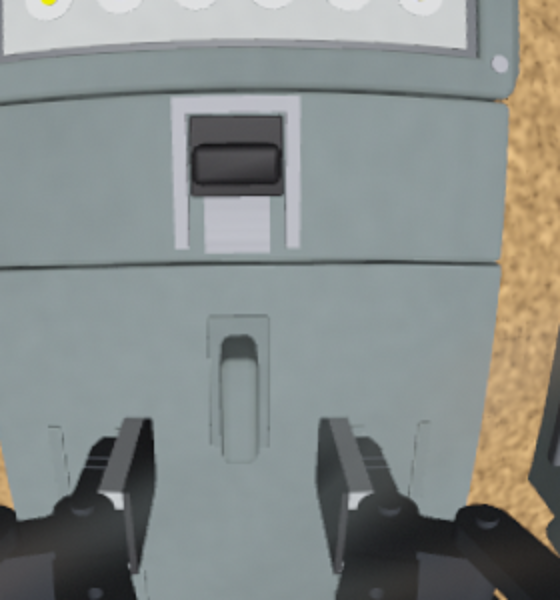

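The tongue is now clear of the cover's edge: it ends at y≈252, the edge is at y≈264. The rib, at x≈238, is centred between the pads. I'll move over it, descend with the tips 5 mm above the cover, and close.

```bash
python3 -m crank '[[-19,2,0,0,0,0,0.1],[0,0,15,0,0,0,0.1],[0,0,15,0,0,0,0],[0,0,15,0,0,0,0],[0,0,15,0,0,0,0],[0,0,12,0,0,0,0],[0,0,10,0,0,0,0],[0,0,0,0,0,0,0],[0,0,0,0,0,0,0],[0,0,0,0,0,0,0]]' 60
python3 -m crank '[[0,0,0,0,0,0,-1],[0,0,0,0,0,0,-1],[0,0,0,0,0,0,-1],[0,0,0,0,0,0,-1],[0,0,0,0,0,0,-1],[0,0,0,0,0,0,-1],[0,0,0,0,0,0,-1],[0,0,0,0,0,0,-1],[0,0,0,0,0,0,-1],[0,0,0,0,0,0,-1]]' 60
python3 - <<'E'
from h import *
o=ctrl.get_obs();print(o['tool_pos'],o['contact_force'],o['q'])
E
```

```text
t: 8.63
tool_pos: [0.5548, -0.0277, 0.0911]
tool_rot: [3.132, 0.238, 0.002]
contact_force: [0.1, -0.1, -0.7]
opening: 0.0427
grip_force: 0.0
t: 9.47
tool_pos: [0.5547, -0.0268, 0.0916]
tool_rot: [-3.131, -0.24, -0.002]
contact_force: [-1.4, 4.1, 6.0]
opening: 0.013
grip_force: 59.7
[ 0.55466131 -0.02676199  0.09160393] [-1.40130272  4.13219915  5.98759516] [-1.82999710e-01  1.56080410e-02  1.89450574e+00  1.60237251e-03
  1.23025132e+00  1.23455936e+00]
```

Rib gripped (opening 13 mm, 60 N). I'll compute the arc increments in tool axes, with the tool tilting at half the cover's angle.

```bash
cat > arc.py <<'E'
import numpy as np
r,p0,d=.1498,10.0,.0187
def T(a,b):
    A=np.radians(a+p0);b=np.radians(b)
    return np.array([r*np.cos(A)+d*np.sin(b), r*np.sin(A)-d*np.cos(b)])
if __name__=="__main__":
    for a in np.arange(0,60,2.):
        b=a/2;v=(T(a+2,b+1)-T(a,b))*1e3;b=np.radians(b)
        print(int(a),(v@[np.cos(b),np.sin(b)]).round(1),(v@[np.sin(b),-np.cos(b)]).round(1))
E
python3 arc.py
```

```text
0 -0.7 -5.1
2 -0.8 -5.1
4 -0.8 -5.1
6 -0.9 -5.1
8 -1.0 -5.1
10 -1.1 -5.0
12 -1.2 -5.0
14 -1.3 -5.0
16 -1.4 -4.9
18 -1.5 -4.9
20 -1.5 -4.9
22 -1.6 -4.9
24 -1.7 -4.8
26 -1.8 -4.8
28 -1.9 -4.7
30 -2.0 -4.7
32 -2.0 -4.7
34 -2.1 -4.6
36 -2.2 -4.6
38 -2.3 -4.5
40 -2.4 -4.5
42 -2.4 -4.4
44 -2.5 -4.4
46 -2.6 -4.3
48 -2.7 -4.3
50 -2.7 -4.2
52 -2.8 -4.2
54 -2.9 -4.1
56 -3.0 -4.1
58 -3.0 -4.0
```

```bash
python3 -m crank '[[-0.7,0,-5.1,0,0.0175,0,-1],[-0.8,0,-5.1,0,0.0175,0,-1],[-0.8,0,-5.1,0,0.0175,0,-1],[-0.9,0,-5.1,0,0.0175,0,-1],[-1,0,-5.1,0,0.0175,0,-1],[-1.1,0,-5,0,0.0175,0,-1],[-1.2,0,-5,0,0.0175,0,-1],[0,0,0,0,0,0,-1],[0,0,0,0,0,0,-1],[0,0,0,0,0,0,-1]]' 60
python3 - <<'E'
from h import *
from arc import *
o=ctrl.get_obs();R=Ro.from_rotvec(o["tool_rot"]).as_matrix()
G=o['tool_pos']-.0187*R[:,2];x=(G[0]-.4091)*.988+(G[1]+.0505)*.153;z=G[2]-.084
print("r",np.hypot(x,z),"a",np.degrees(np.arctan2(z,x))-10,"tilt",np.degrees(np.arccos(-R[2,2])),o['q'],o['effort'])
E
```

```text
t: 10.3
tool_pos: [0.5465, -0.0281, 0.125]
tool_rot: [-3.116, -0.238, -0.196]
contact_force: [4.7, 5.0, -4.5]
opening: 0.0129
grip_force: 58.8
r 0.1492597729781538 a 13.507879778850825 tilt 7.20252711385611 [-0.21066673 -0.12425908  1.97204153  0.04892688  1.17688546  1.19157628] [ -2.98194051 -31.55231237 -35.44928312  -1.07450031   0.85108671
   0.44815452]
```

Going well with low forces. Continuing 14 → 34°, then 34 → 54°.

```bash
python3 -m crank '[[-1.3,0,-5,0,0.0175,0,-1],[-1.4,0,-4.9,0,0.0175,0,-1],[-1.5,0,-4.9,0,0.0175,0,-1],[-1.5,0,-4.9,0,0.0175,0,-1],[-1.6,0,-4.9,0,0.0175,0,-1],[-1.7,0,-4.8,0,0.0175,0,-1],[-1.8,0,-4.8,0,0.0175,0,-1],[-1.9,0,-4.7,0,0.0175,0,-1],[-2,0,-4.7,0,0.0175,0,-1],[-2,0,-4.7,0,0.0175,0,-1]]'
cat > st.py <<'E'
from h import *
from arc import *
o=ctrl.get_obs();R=Ro.from_rotvec(o["tool_rot"]).as_matrix()
G=o['tool_pos']-.0187*R[:,2];x=(G[0]-.4091)*.988+(G[1]+.0505)*.153;z=G[2]-.084
print("r",np.hypot(x,z),"a",np.degrees(np.arctan2(z,x))-10,"tilt",np.degrees(np.arccos(-R[2,2])),"lat",-(G[0]-.4091)*.153+(G[1]+.0505)*.988,o['q'])
E
python3 st.py
```

```text
t: 11.13
tool_pos: [0.5206, -0.0324, 0.1689]
tool_rot: [-3.075, -0.234, -0.465]
contact_force: [4.1, 2.5, -4.4]
opening: 0.0126
grip_force: 58.5
r 0.14865897331119116 a 33.74134645412166 tilt 17.214921659030047 lat 0.0008228067904741364 [-0.27113521 -0.35597314  2.10406735  0.13547678  1.12183852  1.10544529]
```

```bash
python3 -m crank '[[-2.1,0,-4.6,0,0.0175,0,-1],[-2.2,0,-4.6,0,0.0175,0,-1],[-2.3,0,-4.5,0,0.0175,0,-1],[-2.4,0,-4.5,0,0.0175,0,-1],[-2.4,0,-4.4,0,0.0175,0,-1],[-2.5,0,-4.4,0,0.0175,0,-1],[-2.6,0,-4.3,0,0.0175,0,-1],[-2.7,0,-4.3,0,0.0175,0,-1],[-2.7,0,-4.2,0,0.0175,0,-1],[-2.8,0,-4.2,0,0.0175,0,-1]]'
python3 st.py
python3 - <<'E'
from h import *
im=get_image("scene")[120:320,160:460,::-1];cv2.imwrite("pics/s5.png",cv2.resize(im,None,fx=2.5,fy=2.5))
E
```

```text
t: 11.97
tool_pos: [0.4818, -0.0388, 0.2007]
tool_rot: [-3.011, -0.229, -0.729]
contact_force: [5.8, 2.0, -3.7]
opening: 0.0127
grip_force: 58.6
r 0.14839515727576993 a 53.98077515432068 tilt 27.206969764275314 lat 0.0004488995380411056 [-0.3689207  -0.62714974  2.26102734  0.25695022  1.10139649  0.98072801]
```

View pics/s5.png

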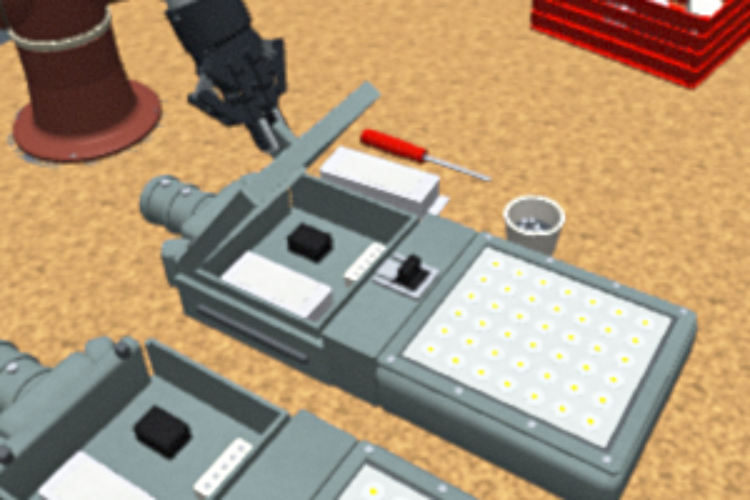

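The cover stands well up, with the gear bay and terminal block visible and the bystanders untouched. Three more steps, then I measure the cover's angle from the image.

```bash
python3 -m crank '[[-2.9,0,-4.1,0,0.0175,0,-1],[-3,0,-4.1,0,0.0175,0,-1],[-3,0,-4,0,0.0175,0,-1],[0,0,0,0,0,0,-1],[0,0,0,0,0,0,-1],[0,0,0,0,0,0,-1],[0,0,0,0,0,0,-1],[0,0,0,0,0,0,-1],[0,0,0,0,0,0,-1],[0,0,0,0,0,0,-1]]'
python3 st.py
python3 - <<'E'
from h import *
im=get_image("scene")[:,:,::-1];cv2.imwrite("pics/s6f.png",im);cv2.imwrite("pics/s6.png",cv2.resize(im[140:250,220:340],None,fx=5,fy=5,interpolation=2))
m=camera_model("scene");f=200/np.tan(np.radians(m["vertical_fov"]/2))
ex=np.array([.988,.153,0]);ey=np.array([-.153,.988,0]);H=np.array([.4091,-.0505,.084])
for a in (50,55,60,65,70):
  A=np.radians(a);
  for y in(-.108,.108):
    X=H+ey*y+.194*(ex*np.cos(A)+np.array([0,0,np.sin(A)]));c=m["R"]@X+m["t"]
    u=np.array([m["cx"],m["cy"]])+f*c[:2]/c[2];print(a,y,u.round(1),((u-[220,140])*5).round())
E
```

```text
t: 12.85
tool_pos: [0.4685, -0.041, 0.2072]
tool_rot: [-2.989, -0.227, -0.802]
contact_force: [5.5, -1.6, -4.3]
opening: 0.013
grip_force: 58.9
r 0.14835350822054924 a 59.989057419281366 tilt 30.042022890405068 lat 0.000351492186998658 [-0.40819712 -0.71568757  2.31099444  0.3008838   1.10890403  0.93606288]
50 -0.108 [257.4 198.3] [187. 291.]
50 0.108 [308.8 154.3] [444.  71.]
55 -0.108 [252.3 192.9] [162. 265.]
55 0.108 [304.5 149.6] [422.  48.]
60 -0.108 [247.  187.9] [135. 240.]
60 0.108 [299.9 145.3] [400.  27.]
65 -0.108 [241.6 183.2] [108. 216.]
65 0.108 [295.2 141.4] [376.   7.]
70 -0.108 [236.1 178.9] [ 80. 195.]
70 0.108 [290.3 137.8] [351. -11.]
```

View pics/s6.png

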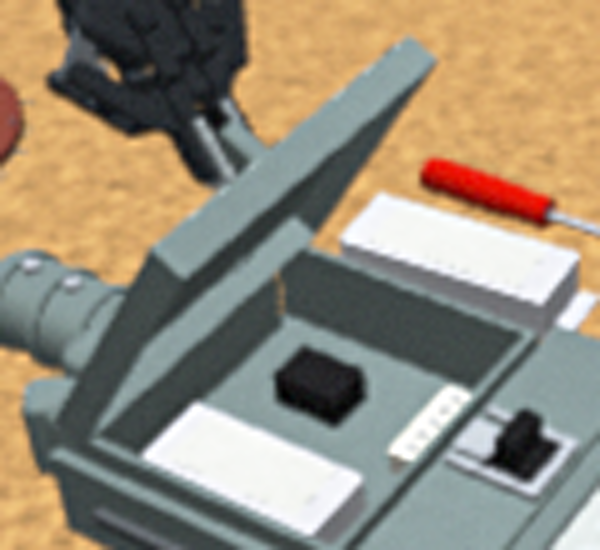

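Image: the free-edge corners at (155,248) and (408,38) in the crop match about 58°. Arm kinematics give 60°, so the two agree within calibration. The latch is back, the bystanders are in place and the grip is steady, so I'm handing in.

```bash
python3 -c "
from station import ctrl
print(ctrl.finish_job())"
```

```text
the job is handed in; nothing more can be done
None
```

I slid the latch to its stop, and the cover is open and held by its rib at about 60° (60° by the arm's position, about 58° by the camera); the job is handed in, and the loose things beside the light were not touched.

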